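Leak-check a test-gas bottle and take off its screw cap of unknown thread hand

TASK

Get the left-hand test-gas bottle (as seen from the robot) ready for its regulator: first pick up the gas sniffer, hold its nose steady for two seconds pointing straight at that bottle's screw cap from one to three centimetres away, and lay the sniffer flat on its rubber mat again. Then unscrew the cap - its thread may be right- or left-hand, so try both ways until it loosens - and lift it off. Finish still holding the cap in the gripper, at least four centimetres above where it sat, without knocking the sniffer against the bottles and without disturbing the other bottle's cap, the regulator, the spanner or the stone slab.

Things in the scene. Friction and masses are not known exactly. Their poses are not given: they have to be found in the camera images.
- rack: Bottle holder fixed to the bench: steel base plate 140 x 280 x 12 mm with a 140 mm high plate along its far edge. Origin at the centre of its underside, z up. Its y axis points to the left-hand place: the two bottles stand on the base plate, 12 mm above the origin, 80 mm from it along +y (left) and -y (right).
- bottle_a: Aluminium gas bottle, 76 mm across, clamped rigidly upright in the holder. Origin: centre of its underside, z up, any yaw. Shoulder ends 180 mm up, steel valve body 32 mm across to 196 mm, then a threaded spigot to 226 mm, under the cap. bottle_a and bottle_b look alike and swap places by chance; one thread is right-hand, the other left-hand; nothing shows which.
- bottle_b: Aluminium gas bottle, 76 mm across, clamped rigidly upright in the holder. Origin: centre of its underside, z up, any yaw. Shoulder ends 180 mm up, steel valve body 32 mm across to 196 mm, then a threaded spigot to 226 mm, under the cap. bottle_a and bottle_b look alike and swap places by chance; one thread is right-hand, the other left-hand; nothing shows which.
- cap_a: Round knurled brass screw cap of bottle_a, 42 mm across, 36 mm tall, 160 g. Origin: centre of its lower rim, z up; seated, 204 mm above the bottle's origin, x axis along the bottle's x. Grip from above across the diameter, any yaw, tool point 10 to 14 mm below its top. Coarse two-start thread: it cannot be pulled off unturned; it does not rise as it turns (see point cap_a_mid).
- cap_b: Round knurled brass screw cap of bottle_b, 42 mm across, 36 mm tall, 160 g. Origin: centre of its lower rim, z up; seated, 204 mm above the bottle's origin, x axis along the bottle's x. Grip from above across the diameter, any yaw, tool point 10 to 14 mm below its top. Coarse two-start thread: it cannot be pulled off unturned; it does not rise as it turns (see point cap_b_mid).
- cap_a_mid (a point): Centre of cap_a: on its axis, 18 mm above its lower rim. Thread: the loosening way the cap turns easily to about 110 degrees, where it stops; from about 57 on (best 75 to 85) it lifts straight off. The tightening way it binds within 5 to 12 degrees: then the moment on the tool rises or the fingers slip round it.
- cap_b_mid (a point): Centre of cap_b: on its axis, 18 mm above its lower rim. Thread: the loosening way the cap turns easily to about 110 degrees, where it stops; from about 57 on (best 75 to 85) it lifts straight off. The tightening way it binds within 5 to 12 degrees: then the moment on the tool rises or the fingers slip round it.
- sniffer: Handheld gas sniffer, 220 g, lying display up on its mat. Grey housing 120 (x) x 46 (y) x 30 (z) mm; origin at the centre of the housing's underside, x towards the nose. A steel probe 10 to 14 mm thick runs straight out of the front face, 15 mm above the underside. Grip it across the 46 mm width at its origin, tool point about 23 mm above its underside.
- sniffer_tip (a point): Tip of the sniffer's nose: 122 mm ahead of the sniffer's origin along its x, 15 mm above its underside.
- sniffer_aim (a point): Point in the air 35 mm straight ahead of the nose tip, on the probe's axis (157 mm ahead of the sniffer's origin, 15 mm up); it falls near the cap's centre when the nose is aimed well.
- mat: Black rubber mat fixed to the bench, 260 (x) x 140 (y) x 4 mm; origin at the centre of its underside. The sniffer lies on it at the start.
- regulator: Pressure regulator standing on the bench, 46 mm in diameter with a gauge on its side, 68 mm tall; origin at the centre of its underside. Leave it alone.
- slab: Black stone sample slab 120 x 80 x 20 mm lying on the bench; origin at the centre of its underside. Leave it alone.
- spanner: Steel open-ended spanner 160 mm long lying on the bench between robot and holder, its origin on its underside near the middle. Leave it alone.
Not all that is in view belongs to the job. Leave any green look-alike of the cap_b alone. Of the things that look like the sniffer, the smaller one is meant.

How it is judged (in metres and radians):
On the way, in this order (a step that is already met when the one before it is completed fails the run):
1. The held sniffer's nose points at the left bottle's cap from close by, steady for 1.5 s (((y of bottle_a in the frame of rack above 0 m and distance between sniffer_aim and cap_a_mid below 0.02 m and distance between sniffer_tip and cap_a_mid below 0.055 m and contact force between the fingers and sniffer above 1 N and linear speed of sniffer below 0.03 m/s and angular speed of sniffer below 0.3 rad/s) or (y of bottle_b in the frame of rack above 0 m and distance between sniffer_aim and cap_b_mid below 0.02 m and distance between sniffer_tip and cap_b_mid below 0.055 m and contact force between the fingers and sniffer above 1 N and linear speed of sniffer below 0.03 m/s and angular speed of sniffer below 0.3 rad/s))), for 1.5 s.
2. The sniffer lies flat on its mat again, let go (x of sniffer in the frame of mat between -0.08 and 0.08 m and y of sniffer in the frame of mat between -0.055 and 0.055 m and z of sniffer in the frame of mat between 0 and 0.009 m and angle between sniffer's own z axis and vertical below 0.12 rad and linear speed of sniffer below 0.02 m/s and contact force between the fingers and sniffer below 0.1 N), for 0.2 s.
3. The left bottle's cap has been turned loose while still on the spigot (((y of bottle_a in the frame of rack above 0 m and angle between the x axis of cap_a and the x axis of bottle_a, either way round above 0.65 rad and z of cap_a in the frame of bottle_a below 0.214 m) or (y of bottle_b in the frame of rack above 0 m and angle between the x axis of cap_b and the x axis of bottle_b, either way round above 0.65 rad and z of cap_b in the frame of bottle_b below 0.214 m))), for 0.05 s.
At the end, for the whole second after the job is handed in: The left bottle's cap is held still in the fingers, its rim 30 mm or more above its seat, touching neither bottle nor holder; the sniffer lies flat on its mat (origin within 80 x 55 mm of the centre along mat x, y), at rest, let go; the other cap is in place (all of step 2 and ((y of bottle_a in the frame of rack above 0 m and z of cap_a in the frame of bottle_a above 0.234 m and contact force between the fingers and cap_a above 1 N and linear speed of cap_a below 0.03 m/s and contact force between cap_a and bottle_a below 0.1 N and contact force between cap_a and bottle_b below 0.1 N and contact force between cap_a and rack below 0.1 N and distance between cap_b and bottle_b below 0.209 m and distance of cap_b from where it was at the start of the episode below 0.005 m) or (y of bottle_b in the frame of rack above 0 m and z of cap_b in the frame of bottle_b above 0.234 m and contact force between the fingers and cap_b above 1 N and linear speed of cap_b below 0.03 m/s and contact force between cap_b and bottle_a below 0.1 N and contact force between cap_b and bottle_b below 0.1 N and contact force between cap_b and rack below 0.1 N and distance between cap_a and bottle_a below 0.209 m and distance of cap_a from where it was at the start of the episode below 0.005 m))); the arm keeps its last pose, push and grip.
It fails at once if The sniffer is knocked against a bottle or a cap (more than 3 N) (contact force between sniffer and bottle_a above 3 N or contact force between sniffer and bottle_b above 3 N or contact force between sniffer and cap_a above 3 N or contact force between sniffer and cap_b above 3 N).
It fails at once if The right-hand bottle's cap is moved by more than 5 mm ((y of bottle_a in the frame of rack above 0 m and distance of cap_b from where it was at the start of the episode above 0.005 m) or (y of bottle_b in the frame of rack above 0 m and distance of cap_a from where it was at the start of the episode above 0.005 m)).
It fails at once if The regulator, the slab or the spanner is pushed by more than 20 mm (distance of any of regulator, slab, spanner from where it was at the start of the episode above 0.02 m).
It also fails if it takes over 67 s, if anything falls off the work surface, if the arm or the gripper's body presses on something with over 40 N, if the wrist force passes 120 N, or if a joint passes its speed limit or range.

ROBOT

A 7-joint arm with a two-finger parallel gripper is mounted at the origin on the work surface. World frame = base frame: x ahead of the robot, y to its left, z up, the work surface at z = 0. Lengths are in m, angles in degrees, forces in N, time in s.
With the tool pointing down it reaches from about 0.35 to 0.9 m from the base axis. Payload 8.1 kg.
Tool frame: the origin (TCP) lies between the finger pads, 19 mm behind the fingertips; this is the grasp point; z points along the fingers, y is the line along which they close (so a half turn about z gives the same grasp; the last joint's range is limited). The gripper opens to 92 mm and grips with 3 to 60 N. Pads are 19 mm wide; open, the fingers measure 130 mm over their backs; the gripper's body (75 mm by 190 mm) begins 47 mm behind the grasp point.
Start: joints at [58.579, 24.895, 1.432, 90.138, -0.665, 64.973, -4.303], TCP at [0.269, -0.564, 0.246] pointing down, gripper open.
Joint ranges: [-149.89, 149.89], [-25.12, 119.58], [-72.63, 75.52], [4.76, 147.25], [-75.54, 255.54], [6.69, 114.76], [-157.13, 157.13]. Speed limits (degrees/s): [127.2, 127.2, 172.46, 172.46, 180, 180, 180].

INTERFACE

Orientations are given as a 3x3 rotation matrix whose columns are the frame's x, y, z axes.
In Python, from cell import manip, cams, spotter gives the robot as it stands. The module is installed in compiled form; this text tells all that it offers. Calls block until the motion is done:
- manip.move_to(position, orientation): joint-space move of the TCP to a pose.
- manip.movel(position, orientation=None, vel=0.15, max_force=None): straight line of the TCP; orientation=None keeps the orientation; vel is the mean speed in m/s. With max_force (N) it stops when the force on the tool has changed by that much, and returns True; else False.
- manip.move_joints(angles): joint-space move.
- manip.gripper_to(opening): finger opening in m; the grip force is fixed at half the most; returns when the fingers have stopped.
- manip.hold(seconds).
- manip.ik(position, orientation): joint angles nearest the present ones, or None.
- cams.capture(name): name is "scene" or "top" or "wrist"; returns a dict with "frame" (400x640x3 uint8, blue, green, red), "depth" (400x640 float32, m along the optical axis (not along the pixel's ray), 0 where there is no reading), "intrinsics" (3x3 intrinsics, pixels), "pose" (4x4, takes a point from camera to world coordinates). Camera axes: x right, y down, z forward; pixel columns grow to the right and rows downward; lengths in m; the calibration is good to about 2 mm. A picture is of the moment at which its call begins.
A pose or a line that the arm cannot do raises manip.MotionError and nothing moves.
- manip.sign_off(): hands the job in; it is judged then, once.
Trained networks look in a picture, given as the dict that the camera call returned (one of the last four; its "shot" number tells which), for a name from the list of things; names that differ only in an ending like _2 or _b are one class to them, and where a whole thing is asked for, a point or a joint stands for the part that bears it (a point fixed in the world has none). Each returns a list of dicts, best first, with "conf" (0 to 1); they miss things now and then, are a little off and sometimes report something else, mostly with a low value. They report only what shows in the picture. A call takes as long as a camera call. They do not tell look-alikes from the thing itself.
- spotter.boxes_of(picture, label): "box" ([left, top, right, bottom] in pixels, round what is visible of it).
Readings, each from a call of its own:
- manip.current_time_s(): time.
- manip.current_joint_positions(): joint angles.
- manip.current_qvel(): joint speeds.
- manip.current_joint_torque(): joint torques, N m.
- manip.current_tool_pos(): TCP position.
- manip.current_tool_rot(): TCP orientation.
- manip.current_contact_force(): force on the tool from outside, world axes, zero at the start.
- manip.current_moment(): the same for the moment, N m.
- manip.current_finger_gap(): finger opening in m.
- manip.current_gripper_force(): force on a finger pad.
Only numpy, scipy, OpenCV 4.12 (cv2) and the standard library are available. Lean on these libraries where they do the work, as an engineer would, in place of code of your own. Each camera call takes 0.05 s, during which the arm holds its last target. There are 200 camera calls.

## Working session

There is one attempt and no reset: what is moved stays moved. The work goes in short steps, each a Python script; the robot and the scene stay as the last script left them, time stands still between calls to the robot, and variables do not carry over. Pictures are saved under pics/ and viewed, at most 10 in all, crops included, and the job is handed in when it is done.

```bash
mkdir -p pics
python3 - <<'E'
from cell import manip,cams,spotter
import cv2,numpy as np
for n in ("scene","top"):
    p=cams.capture(n); cv2.imwrite(f"pics/{n}0.png",p["frame"])
    np.savez(f"{n}0.npz",**{k:p[k] for k in("frame","depth","intrinsics","pose")})
    print(n,p["pose"].round(3).tolist())
    for l in("sniffer","cap_a","mat","rack","regulator","slab","spanner","bottle_a"):
        for d in spotter.boxes_of(p,l)[:4]:
            b=d["box"];u,v=(b[0]+b[2])/2,(b[1]+b[3])/2
            z=p["depth"][int(v),int(u)];w=p["pose"]@np.r_[np.linalg.inv(p["intrinsics"])@[u,v,1]*z,1]
            print(l,round(d["conf"],2),np.round(b).tolist(),w[:3].round(3).tolist())
print(manip.current_time_s())
E
```

```text
scene [[-0.332, 0.755, -0.566, 1.364], [0.943, 0.264, -0.2, 0.237], [-0.002, -0.6, -0.8, 1.312], [0.0, 0.0, 0.0, 1.0]]
sniffer 0.94 [231.0, 161.0, 267.0, 205.0] [0.485, -0.319, 0.036]
sniffer 0.84 [174.0, 138.0, 198.0, 192.0] [0.486, -0.555, 0.039]
cap_a 0.82 [359.0, 215.0, 377.0, 235.0] [0.66, 0.128, 0.252]
cap_a 0.73 [403.0, 280.0, 417.0, 295.0] [0.682, 0.279, 0.033]
cap_a 0.45 [301.0, 209.0, 317.0, 230.0] [0.692, -0.026, 0.247]
cap_a 0.38 [375.0, 221.0, 382.0, 234.0] [0.512, 0.138, 0.033]
mat 0.6 [215.0, 151.0, 280.0, 217.0] [0.485, -0.324, 0.028]
rack 0.7 [286.0, 240.0, 385.0, 291.0] [0.731, 0.064, 0.118]
regulator 0.83 [424.0, 215.0, 442.0, 240.0] [0.479, 0.299, 0.066]
slab 0.59 [465.0, 270.0, 506.0, 316.0] [0.621, 0.487, 0.022]
spanner 0.63 [335.0, 188.0, 361.0, 224.0] [0.442, 0.018, 0.0]
bottle_a 0.89 [294.0, 228.0, 322.0, 258.0] [0.715, -0.021, 0.169]
bottle_a 0.88 [355.0, 231.0, 376.0, 262.0] [0.677, 0.132, 0.175]
top [[-0.029, -0.984, 0.179, 0.317], [-0.999, 0.034, 0.024, -0.062], [-0.029, -0.178, -0.984, 1.344], [0.0, 0.0, 0.0, 1.0]]
sniffer 0.77 [468.0, 187.0, 531.0, 252.
[... 334 characters left out ...]
4]
mat 0.91 [396.0, 183.0, 451.0, 263.0] [0.459, -0.342, 0.031]
mat 0.31 [254.0, 152.0, 288.0, 184.0] [0.616, 0.113, 0.182]
rack 0.97 [244.0, 125.0, 344.0, 197.0] [0.68, 0.064, 0.011]
rack 0.4 [412.0, 192.0, 430.0, 248.0] [0.469, -0.333, 0.036]
regulator 0.48 [215.0, 222.0, 230.0, 246.0] [0.443, 0.282, 0.066]
slab 0.75 [148.0, 166.0, 185.0, 208.0] [0.606, 0.482, 0.018]
spanner 0.72 [306.0, 206.0, 320.0, 258.0] [0.445, 0.007, 0.004]
bottle_a 0.96 [258.0, 151.0, 289.0, 182.0] [0.619, 0.105, 0.187]
bottle_a 0.64 [309.0, 139.0, 334.0, 169.0] [0.652, -0.032, 0.183]
bottle_a 0.63 [316.0, 127.0, 330.0, 150.0] [0.676, -0.039, 0.248]
bottle_a 0.26 [215.0, 221.0, 232.0, 245.0] [0.446, 0.28, 0.066]
0.9
```

Run:
```python
import cv2
t=cv2.imread("pics/top0.png");s=cv2.imread("pics/scene0.png")
a=cv2.resize(t[110:280,130:560],None,fx=1.86,fy=1.86,interpolation=2);cv2.imwrite("pics/t1.png",a)
b=cv2.resize(s[120:330,160:520],None,fx=2.2,fy=2.2,interpolation=2);cv2.imwrite("pics/s1.png",b)
```

```text
(no output)
```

View pics/t1.png

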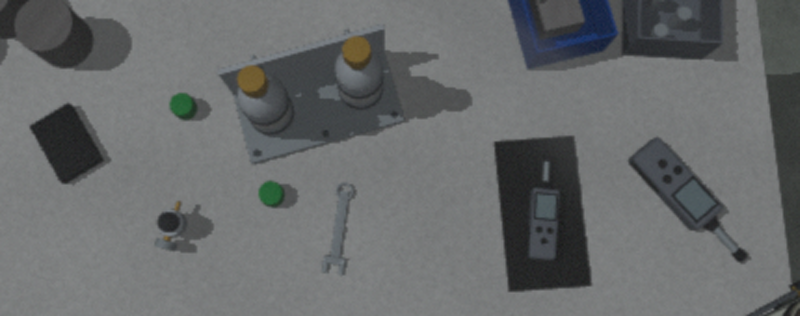

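View pics/s1.png

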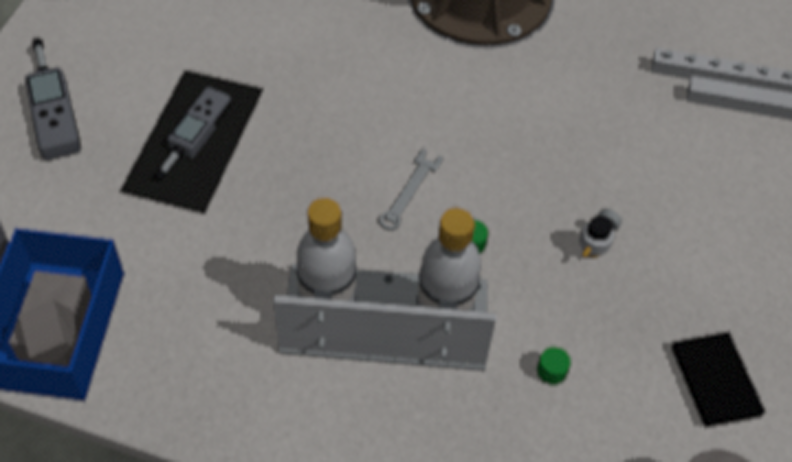

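The top crop shows the target sniffer on the mat at about (545, 222), nose pointing away from the robot. The larger look-alike is at (690, 190). The left brass cap is at (252, 80), the right one at (357, 52), and the green ones are decoys. Next I'll refine the positions from depth.

```bash
cat > h.py <<'E'
import numpy as np,cv2
def cloud(p):
    d=p["depth"];v,u=np.nonzero(d>0);z=d[v,u]
    c=np.linalg.inv(p["intrinsics"])@np.vstack([u*z,v*z,z])
    return (p["pose"][:3,:3]@c).T+p["pose"][:3,3],p["frame"][v,u].astype(float)
def near(P,c,r,z0,z1): return (np.hypot(P[:,0]-c[0],P[:,1]-c[1])<r)&(P[:,2]>z0)&(P[:,2]<z1)
def R(yaw):  # tool down; yaw (deg) = direction of tool x
    a=np.radians(yaw);c,s=np.cos(a),np.sin(a)
    return np.array([[c,s,0],[s,-c,0],[0,0,-1.]])
E
python3 - <<'E'
from h import *
for n in("top","scene"):
    p=np.load(n+"0.npz");P,C=cloud(p)
    for nm,c in(("L",(.645,.12)),("R",(.685,-.03))):
        q=P[near(P,c,.05,.243,.262)];(x,y),r=cv2.minEnclosingCircle(q[:,:2].astype(np.float32))
        print(n,nm,len(q),q.mean(0).round(4),"circ",round(x,4),round(y,4),round(r,4),"ztop",np.median(q[:,2]).round(4))
    m=near(P,(.47,-.33),.09,.027,.05);q=P[m][:,:2].astype(np.float32)
    print(n,"housing",len(q),cv2.minAreaRect(q),np.median(P[m][:,2]))
    m=near(P,(.47,-.33),.15,.012,.024);q=P[m];print("probe-ish",len(q),q.mean(0).round(4))
    m=near(P,(.47,-.33),.17,-.01,.05)&(C.sum(1)<110);print("mat",m.sum(),cv2.minAreaRect(P[m][:,:2].astype(np.float32)))
E
```

```text
top L 187 [0.6428 0.1195 0.2516] circ 0.6437 0.1198 0.021 ztop 0.252
top R 184 [ 0.6814 -0.0353  0.2512] circ 0.6822 -0.0354 0.0212 ztop 0.2515
top housing 567 ((0.46868693828582764, -0.339230477809906), (0.04744619503617287, 0.17663714289665222), 82.68216705322266) 0.03376424619519547
probe-ish 70 [ 0.4841 -0.3346  0.0187]
mat 668 ((0.46121010184288025, -0.33666878938674927), (0.24966011941432953, 0.129632830619812), 2.9693846702575684)
scene L 182 [0.6486 0.1225 0.2505] circ 0.647 0.1224 0.0211 ztop 0.2508
scene R 173 [ 0.687  -0.0327  0.2508] circ 0.6857 -0.0329 0.0218 ztop 0.251
scene housing 358 ((0.46463873982429504, -0.33630916476249695), (0.048235952854156494, 0.16142618656158447), 80.7998046875) 0.033061164169278734
probe-ish 112 [ 0.4889 -0.3303  0.0191]
mat 1673 ((0.4618415832519531, -0.3377206325531006), (0.2568598985671997, 0.1364465057849884), 1.6406173706054688)
```

Run:
```python
from cell import manip,cams,spotter
from h import *
for y in(-8,172):
    q=manip.ik([.45,-.338,.25],R(y)); print(y,None if q is None else np.round(q,1))
manip.move_to([.45,-.338,.28],R(-8))
p=cams.capture("wrist");cv2.imwrite("pics/w1.png",p["frame"])
np.savez("w1.npz",**{k:p[k] for k in("frame","depth","intrinsics","pose")})
P,C=cloud(p)
m=near(P,(.465,-.338),.12,.027,.045);q=P[m]
yaw=-8.
for k in range(4):
    a=np.radians(yaw);x=np.array([np.cos(a),np.sin(a)]);n=np.array([-x[1],x[0]])
    s=q[:,:2]@x;t=q[:,:2]@n;tm=(np.percentile(t,1)+np.percentile(t,99))/2
    wide=abs(t-tm)>.010; lo,hi=np.percentile(s[wide],[.5,99.5])
    # yaw from mid-line
    b=np.linspace(lo+.01,hi-.01,12);mid=[(t[(s>=u)&(s<v)].min()+t[(s>=u)&(s<v)].max())/2 for u,v in zip(b,b[1:])]
    sl=np.polyfit((b[1:]+b[:-1])/2,mid,1)[0];yaw+=np.degrees(np.arctan(sl))
    c=(lo+hi)/2*x+tm*n;print(len(q),"yaw",yaw,"c",c,"len",hi-lo,"w",np.ptp(t),np.median(q[:,2]))
```

```text
-8 [ 29.1  18.9   3.2  98.8  -1.2  62.4 -65.4]
172 [ 56.7  22.9 -34.5  96.5  14.1  65.  100.3]
3584 yaw -7.559775748264554 c [ 0.44004672 -0.33585674] len 0.11666029547330348 w 0.04611388953860909 0.032865365264688445
3584 yaw -7.556163653187895 c [ 0.43999874 -0.33585367] len 0.11665536632708068 w 0.0453192561986237 0.032865365264688445
3584 yaw -7.556131496587712 c [ 0.43999757 -0.33585431] len 0.11665510903257875 w 0.045312725002453313 0.032865365264688445
3584 yaw -7.556131210399985 c [ 0.43999756 -0.33585432] len 0.11665510934805728 w 0.04531266685780849 0.032865365264688445
```

View pics/w1.png

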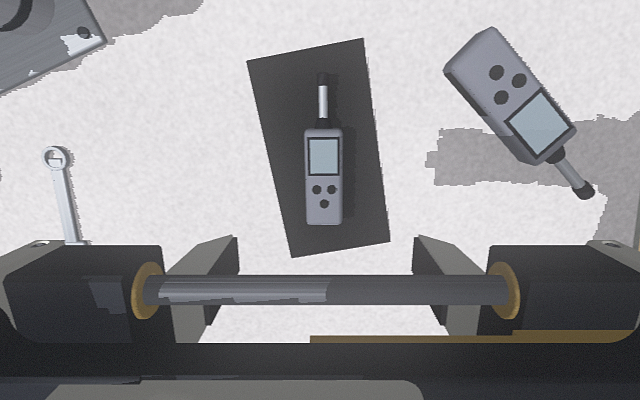

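The wrist image shows the sniffer centred on the mat, housing at about (323, 177) with the nose up. The pose is (0.440, -0.336) at yaw -7.6°. Grasping it now.

Run:
```python
from cell import manip,cams
from h import *
yaw=-7.56;c=np.array([.440,-.336]);Y=R(yaw);x=Y[:2,0];cap=np.array([.6455,.121])
a=cap-.157*x;pre=a-.06*x
manip.move_to([*c,.12],Y)
print("stop",manip.movel([*c,.027],vel=.1,max_force=15))
manip.gripper_to(.03);print("gap",manip.current_finger_gap(),manip.current_gripper_force(),manip.current_tool_pos())
manip.movel([*c,.12],vel=.12)
manip.movel([*c,.242],vel=.2)
print("aim",a,pre)
for p in(pre,a):
    q=manip.ik([*p,.242],Y);print(None if q is None else np.round(q,1))
manip.movel([*pre,.242],vel=.18)
for n in("scene","wrist"):
    p=cams.capture(n);cv2.imwrite(f"pics/{n}2.png",p["frame"][120:320,200:520] if n=="scene" else p["frame"])
    np.savez(n+"2.npz",**{k:p[k] for k in("frame","depth","intrinsics","pose")})
cv2.imwrite("pics/s2.png",cv2.resize(cv2.imread("pics/scene2.png"),None,fx=2.4,fy=2.4,interpolation=2))
print(manip.current_finger_gap(),manip.current_tool_pos(),manip.current_time_s())
```

```text
stop False
gap 0.046015668571228636 29.99987483024597 [ 0.43999663 -0.33602836  0.02701778]
aim [0.4898647 0.1416556] [0.43038624 0.14954947]
[  -9.8   10.7  -18.6  111.7    4.    58.2 -127.7]
[ -10.8   15.4  -14.   105.3    4.3   59.8 -124.1]
0.04526560960446698 [0.43044441 0.1491645  0.2419929 ] 9.2583
```

View pics/wrist2.png

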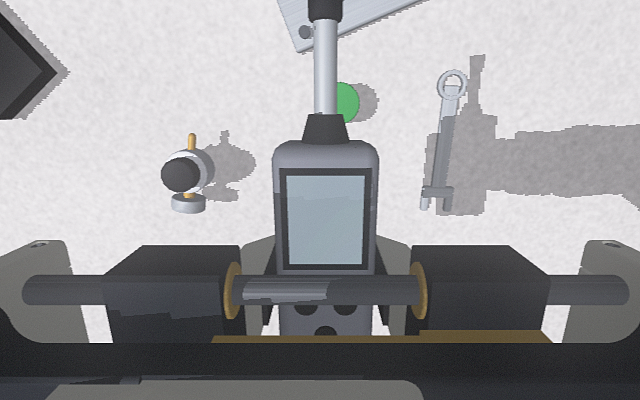

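View pics/s2.png

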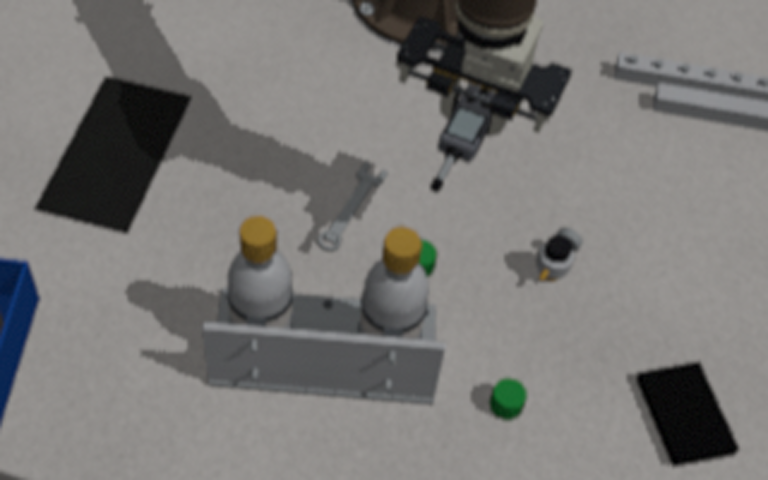

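The wrist view shows the sniffer held straight, with the probe at (325, 60). The scene view shows the nose at (437, 185) heading for the left cap at (402, 250). I'll check its pitch, then advance, hold, and look.

Run:
```python
from cell import manip,cams
from h import *
Y=R(-7.56);x=Y[:2,0];cap=np.array([.6455,.121]);a=cap-.157*x
p=np.load("wrist2.npz");P,C=cloud(p);t=np.array([.4304,.1492])
s=(P[:,:2]-t)@x;l=(P[:,:2]-t)@np.array([-x[1],x[0]])
m=(s>.02)&(s<.055)&(abs(l)<.018)&(P[:,2]>.2);print("top z slope deg",np.degrees(np.arctan(np.polyfit(s[m],P[m][:,2],1)[0])),P[m][:,2].mean())
m=(s>.075)&(s<.12)&(abs(l)<.02)&(P[:,2]>.2);print("probe z",P[m][:,2].max(),np.polyfit(s[m],P[m][:,2],1)[0],"lat",l[m].mean(),s[m].max())
print("stop",manip.movel([*a,.242],vel=.05,max_force=8))
manip.hold(.6)
p=cams.capture("scene");cv2.imwrite("pics/s3.png",cv2.resize(p["frame"][170:260,310:430],None,fx=5,fy=5,interpolation=2))
P,C=cloud(p);d=P-[*cap,.234]
s=d[:,:2]@x;l=d[:,:2]@np.array([-x[1],x[0]])
m=(abs(l)<.02)&(s<-.026)&(s>-.095)&(abs(d[:,2])<.02);print("tip s max",s[m].max(),"lat",l[m].mean(),"z",d[m][:,2].max(),m.sum())
manip.hold(1.6);print(manip.current_tool_pos(),manip.current_finger_gap(),manip.current_time_s())
```

```text
top z slope deg -71.52152862475992 0.2987384092168114
probe z 0.24135360137023804 0.03203296612951701 lat 0.00046837465371653205 0.1150410443648097
stop False
tip s max -0.033302580951592 lat 0.0017890786156023956 z 0.013673257073020445 109
[0.4898653  0.14165438 0.24199833] 0.04581367258797541 12.8583
```

View pics/s3.png

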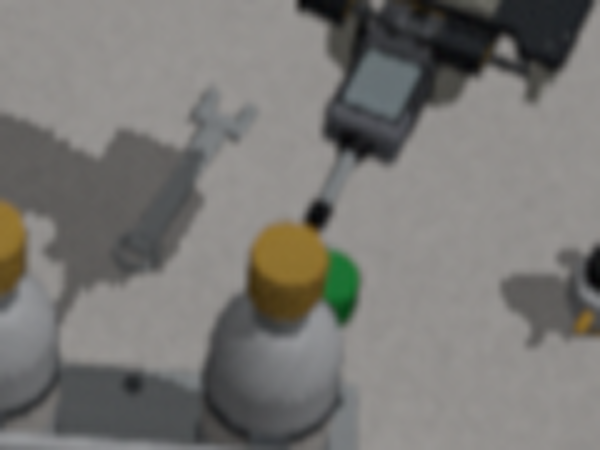

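The crop shows the nose tip at (318, 215), just short of the left cap at (290, 265). Measured, it is 33 mm from the axis and on line. It was held for over 2 s, so now I'll lay it back and check the wrist range for the cap.

Run:
```python
from cell import manip,cams
from h import *
Y=R(-7.56);x=Y[:2,0];a=np.array([.6455,.121])-.157*x;c=np.array([.440,-.336])
manip.movel([*(a-.07*x),.242],vel=.1)
manip.movel([*c,.2],vel=.2)
manip.movel([*c,.06],vel=.12)
print("stop",manip.movel([*c,.0272],vel=.04,max_force=15),manip.current_tool_pos())
manip.gripper_to(.085);manip.hold(.3)
manip.movel([*c,.16],vel=.15)
p=cams.capture("top");P,C=cloud(p)
m=near(P,c,.07,.027,.06);print("sniffer top",P[m].mean(0),P[m][:,2].std(),m.sum())
manip.movel([*c,.32],vel=.25)
for w in range(-180,180,30):
    q=manip.ik([.6455,.121,.24],R(w));print(w,None if q is None else np.round(q,0))
print(manip.current_time_s())
```

```text
stop True [ 0.43955454 -0.33567093  0.02696396]
sniffer top [ 0.40497399 -0.33047576  0.03359525] 0.003022844885172706 229
-180 [ 19.  41. -61.  82.  36.  78.  47.]
-150 [ 19.  41. -61.  82.  36.  78.  77.]
-120 [ 19.  41. -61.  82.  36.  78. 107.]
-90 [ 19.  41. -61.  82.  36.  78. 137.]
-60 [ -31.   29.   24.   87.  -12.   66. -155.]
-30 [ -10.   29.   -9.   85.    4.   67. -139.]
0 [  -8.   29.  -11.   85.    6.   67. -110.]
30 [ -5.  29. -15.  85.   8.  67. -82.]
60 [ -2.  30. -20.  84.  11.  68. -54.]
90 [  1.  31. -25.  84.  13.  68. -26.]
120 [  3.  31. -30.  84.  16.  69.   2.]
150 [  5.  32. -33.  84.  18.  70.  30.]
21.4167
```

Run:
```python
from cell import manip,cams
from h import *
Y=R(120);x=Y[:2,0];cap=np.array([.6455,.121])
manip.move_to([*(cap-.05*x),.42],Y)
p=cams.capture("top");cv2.imwrite("pics/t4.png",cv2.resize(p["frame"][150:280,330:560],None,fx=3,fy=3,interpolation=2))
P,C=cloud(p);m=near(P,(.44,-.336),.075,.027,.06);print("sniffer",P[m].mean(0),P[m][:,2].std(),cv2.minAreaRect(P[m][:,:2].astype(np.float32)))
p=cams.capture("wrist");P,C=cloud(p);q=P[near(P,cap,.035,.243,.262)]
print(len(q),q.mean(0) if len(q) else 0,cv2.minEnclosingCircle(q[:,:2].astype(np.float32)) if len(q) else 0)
print(np.round(manip.current_joint_positions(),1),manip.current_time_s())
```

```text
sniffer [ 0.43839651 -0.33431935  0.03382543] 0.002776594638937934 ((0.44097578525543213, -0.33536842465400696), (0.04602108523249626, 0.12324458360671997), 82.6147689819336)
1582 [0.64399407 0.12178564 0.25061148] ((0.6442455053329468, 0.12119925767183304), 0.021179214119911194)
[  4.1  28.6 -27.6  62.4  12.9  91.8   9.7] 23.2833
```

View pics/t4.png

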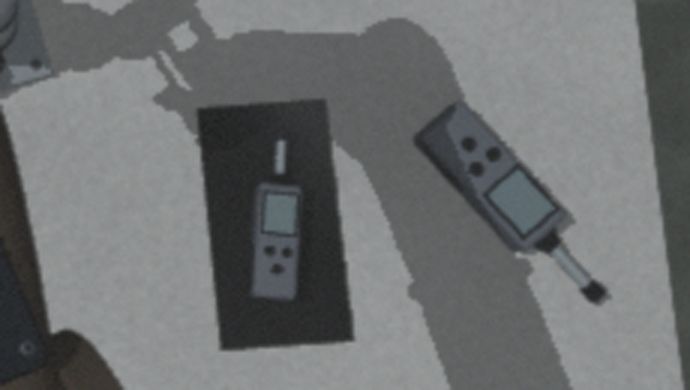

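The sniffer lies flat on its mat, housing at about (277, 240) in the crop. The cap centre is refined to about (0.645, 0.121). Next: grip the cap and try a small turn.

Run:
```python
from cell import manip
from h import *
Y=R(120);cap=[.645,.1212]
manip.move_to([*cap,.33],Y)
print("stop",manip.movel([*cap,.240],vel=.08,max_force=10))
manip.gripper_to(.03);print("gap",manip.current_finger_gap(),manip.current_contact_force(),manip.current_moment(),manip.current_tool_pos())
q0=np.array(manip.current_joint_positions());np.save("q0.npy",q0);print(q0.round(1))
for d in(5,10,15,20):
    q=q0.copy();q[6]+=d;manip.move_joints(q.tolist());manip.hold(.1)
    mz=manip.current_moment()[2];print(d,np.round(manip.current_moment(),2),np.round(manip.current_contact_force(),1))
    if abs(mz)>.8: break
print(manip.current_time_s())
```

```text
stop False
gap 0.04112537528098651 [-1.65582152 -0.54429378  0.6367311 ] [-0.18808031  0.22662463 -0.02514901] [0.64482603 0.12106458 0.24002848]
[  2.6  31.  -28.2  83.9  15.2  68.9   2.3]
5 [ 0.07  0.24 -0.08] [-2.   0.6  1.6]
10 [ 0.15  0.41 -0.58] [-2.9  0.2  1.5]
15 [ 0.11 -0.05 -0.68] [-1.   0.9 -0.5]
20 [-0.14 -0.8  -0.7 ] [ 3.5 -1.4 -2.7]
27.2167
```

At +10° and beyond the moment jumps to about -0.6 N·m and levels off. It binds and the fingers slip, so I'll turn the other way.

Run:
```python
from cell import manip
from h import *
q0=np.load("q0.npy")
for d in(10,0,-15,-35,-55,-70):
    q=q0.copy();q[6]+=d;manip.move_joints(q.tolist());manip.hold(.05)
    print(d,np.round(manip.current_moment(),2),np.round(manip.current_contact_force(),1))
print(manip.current_finger_gap(),manip.current_time_s())
```

```text
10 [-0.36 -0.4  -0.01] [ 1.1 -2.  -0.9]
0 [-0.32  0.15 -0.03] [-2.3 -1.6 -0.7]
-15 [-0.42  0.36 -0.06] [-3.3 -1.9 -0.5]
-35 [-0.81  0.3   0.02] [-1.9 -3.3  0.2]
-55 [-0.95  0.66 -0.03] [-2.5 -4.6  0.7]
-70 [-0.92  0.66 -0.01] [-2.7 -3.7  1.1]
0.0411528441304205 29.6667
```

It turns freely, so it's loosened. Lifting gently with a force guard.

Run:
```python
from cell import manip,cams
from h import *
p=manip.current_tool_pos()
s=manip.movel([p[0],p[1],p[2]+.012],vel=.03,max_force=15);print("stop",s,manip.current_contact_force())
if not s:
    print(manip.movel([p[0],p[1],p[2]+.075],vel=.06,max_force=15)); manip.hold(.5)
print(manip.current_tool_pos(),manip.current_finger_gap(),manip.current_gripper_force(),manip.current_contact_force())
c=cams.capture("scene");cv2.imwrite("pics/s5.png",cv2.resize(c["frame"][170:280,270:420],None,fx=4,fy=4,interpolation=2));print(manip.current_time_s())
```

```text
stop False [ 0.14176192 -1.06182505  1.91794732]
False
[0.64459937 0.12077286 0.31490874] 0.041333309564406395 30.00002712381807 [ 0.03855321  0.35239312 -2.20561456]
31.9667
```

View pics/s5.png

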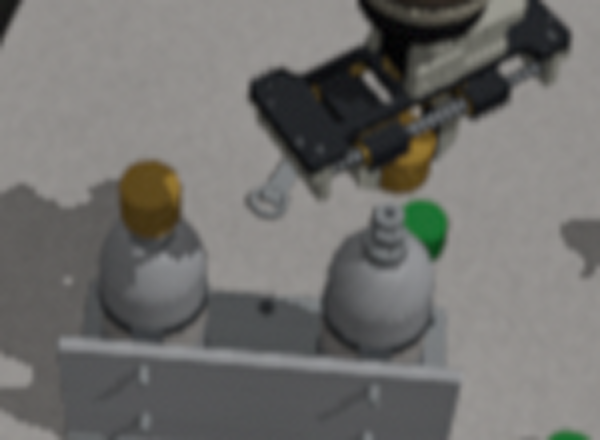

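The cap is held at (405, 170), the bare spigot shows at (388, 230), and the other cap at (150, 195) is in place. Handing in.

```bash
python3 -c "
from cell import manip
print(manip.sign_off())"
```

```text
the job is handed in; nothing more can be done
None
```

The job is handed in (no verdict came back): the sniffer was aimed at the left cap for about 2 s and laid back on its mat, and the cap was unscrewed (clockwise seen from above, a left-hand thread) and is held about 75 mm above its seat.

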